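# Park a wet model piece under the sprung flap of a drying hood

## Robot

A 7-joint arm with a two-finger parallel gripper is mounted at the origin on the work surface; the furniture and walls round the work are solid. World frame = base frame: x ahead of the robot, y to its left, z up, the work surface at z = 0. Lengths are in m, angles in rad, forces in N, time in s.
With the tool pointing down it reaches from about 0.35 to 0.9 m from the base axis. Payload 8.1 kg.
Tool frame: the origin (TCP) lies at the very end of the fingers, on their centre line; the grasp point (between the pads) lies 19 mm behind it; z points along the fingers, y is the line along which they close (so a half turn about z gives the same grasp; the last joint's range is limited). The gripper opens to 85 mm and grips with 20 to 120 N. Pads are 22 mm wide; open, the fingers measure 114 mm over their backs; the gripper's body (76 mm by 85 mm) begins 54 mm behind the grasp point. The pads swing forward as they close: fully open they stand 13 mm farther back than shut.
Start: joints at [-1.324, 0.434, 0.025, 1.573, -0.012, 1.134, -0.075], TCP at [0.214, 0.587, 0.231] pointing down, gripper open.
Joint ranges: [-2.62, 2.62], [-0.44, 2.09], [-1.27, 1.32], [0.08, 2.57], [-1.32, 4.46], [0.12, 2], [-2.74, 2.74]. Speed limits (rad/s): [2.22, 2.22, 3.01, 3.01, 3.14, 3.14, 3.14].

## Interface

Orientations are given as a rotation vector (axis times angle).
In Python, from plant import monitor, cams, ctrl gives the robot as it stands.
- The arm moves only by the tool arm_command, never from a script. Its argument "steps" is text: rows parted by semicolons, each of 7 numbers parted by spaces: the turn, a rotation vector about the tool's x, y, z in rad, then the shift along the tool's x, y, z in m, then the finger opening in m, from 0 to 0.0854. In form: wx wy wz dx dy dz fingers; .... A call has exactly 10 rows; each row is the pose to reach, as a shift and turn from the pose commanded when the call began, along the tool's axes at that moment; what a row does not reach only later rows make up. A row lasts 1/8 s, in which the tool goes at most 62.5 mm and 10.7 degrees, less where a joint would pass 70% of its speed; a pose out of reach is approached as far as the arm can. A call with a gripper value outside its range is refused whole. The fingers move at their own pace and stop on an object; the grip force is fixed at half the most. Time passes only in rows, so rows that repeat a pose let the fingers close, or fill a call up. It gives the time, the measured TCP pose, the force, the opening and the grip force at its end, in the units of the state.
- monitor.sense(): the state, without advancing time (a new reading comes with each control period).
- cams.read_camera(name): name is "side" or "top" or "wrist"; returns a dict with "color" (480x640x3 uint8, red, green, blue), "fov_y" (degrees; the focal length in pixels is half the picture's height over the tangent of half this angle, whatever the lens; pixels are square), "cx", "cy" (the principal point, pixels), "camera_from_world" (4x4, takes a point from world to camera coordinates). Camera axes: x right, y down, z forward; pixel columns grow to the right and rows downward; lengths in m; the calibration is good to about 2 mm. A picture is of the moment at which its call begins. There is no depth.
- ctrl.close_job(): hands the job in; it is judged then, once.
The state is a dict: "time": time; "joint_pos": joint angles; "joint_vel": joint speeds; "effort": joint torques, N m; "eef_pos": TCP position; "tool_rot": TCP orientation; "force": force on the tool from outside, world axes, zero at the start; "torque": the same for the moment, N m; "gripper_width": opening from 0.0 (shut) to 1.0 (fully open); "grip_force": force on a finger pad.
Only numpy, scipy, OpenCV 4.12 (cv2) and the standard library are available. Lean on these libraries where they do the work, as an engineer would, in place of code of your own. Each camera call takes 0.05 s, during which the arm holds its last target. There are 200 camera calls.

## Task

The little bench on the dark wooden painting block has just been varnished and must dry out of the dust. With the fingertips only, push the orange roller at the side of the drying hood towards the back of the hood so that the spring-closed blue flap rolls up, keep it up with that fingertip while the other fingertip pushes the block, by its face towards you, in under the flap until it is home against the stop strip, then let the flap close fully behind it. Do not touch the wet bench, do not let the flap touch the block or the bench, never lift or tip the block, and leave the glue bottle, the barrel and the dome where they stand.

Things in the scene. Friction and masses are not known exactly. Their poses are not given: they have to be found in the camera images.
- drying_hood: Drying hood fixed to the table: ply base, white cover, blue flap. Origin on its underside, straight below the hinge line; +x into the hood (push direction, away from the robot), y left, z up. All hood numbers below: mm in this frame. Base: x -100 to 36, y -40 to 40, top (the block slides on it) z 3. Hood top z 48, flap up or closed: its left side stands between the fingers.
- hood_mouth (a point): Middle of the foot of the closed flap, hood x -34, y 0, z 3; axes as the hood. The closed flap stands here, y -37 to 37. In front of it on the base two wooden guide strips, x -68 to -36, inner faces y -27 and 27, tops z 12. With the flap fully up nothing is above the base at x below about -17, so a vertical finger can follow the block in.
- hood_hinge (a point): Middle of the flap's hinge line (along y), hood x 0, z 14; axes as the hood. The flap moves at radius 31 to 34 about it, outside the white cover (radius 29, y -32 to 32, open in front of x -7). Side cheeks inside: x -28 to 29, z 3 to 16, inner faces y -29.5 and 29.5.
- hood_stop (a point): Foot of the wooden stop strip inside the hood, middle of its front face, hood x 8, y 0, z 3; axes as the hood. The block is home when its front face meets it (block origin at hood x -7, its rear face at x -22).
- dust_flap (a joint): Turn of the blue flap, rad: 0 closed, 1.48 fully up (a stop); it rolls up and back over the white cover like a visor. A spring closes it (0.03 N m at 0 to 0.09 at 1.48: 2 to 4 N at the roller). Pushing its front inwards does not open it. Lower edge in the hood frame: z 21 at 0.5 rad; x -26, z 36 at 1.0; x -17, z 43 at 1.35. The bench's top is at z 30.
- flap_roller: Orange roller, 12 mm diameter, 26 mm long along y, turning freely on the flap's left (+y) side; origin at its centre (its axes spin). In the hood frame y 59 (46 to 72), 27 mm from the hinge line, at angle 152 deg minus the flap's turn, from +x towards +z: closed x -24, z 27; at 1.2 rad x 3, z 41. A vertical finger pushing it in hood +x raises the flap.
- paint_block: Dark wooden painting block, 30 (x) by 50 (y) by 15 mm high, about 60 g, loose on the hood's base in front of the closed flap; origin at the centre of its underside, axes nearly the hood's. The bench on it must not be touched.
- wet_bench: Cream model bench, 14 x 33 x 12 mm, freshly varnished, fixed on the middle of the block's top; origin at the centre of its underside. Must not be touched.
- glue: Glue bottle with orange cap, 30 mm diameter, 74 mm high, standing loose to the right of the hood; origin at the centre of its underside. Bystander.
- barrel_up: Dark model barrel standing upright, 27 mm diameter, 34 mm high, loose, right of the apron; origin at the centre of its underside. Bystander.
- dome_tile: Plaster dome on a 56 x 56 mm tile, 26 mm high, loose, left of the hood; origin at the centre of its underside. Bystander.

How it is judged:
On the way, in this order (a step that is already met when the one before it is completed fails the run):
1. the flap is held well up by a finger while the block is still outside (value of joint dust_flap above 0.7 rad and contact force between the fingers and dust_flap above 0.3 N and x of paint_block in the frame of drying_hood below -0.03 m), for 0.1 s.
2. the block has been pushed in under the flap while a finger still holds it up (value of joint dust_flap above 0.6 rad and contact force between the fingers and dust_flap above 0.3 N and x of paint_block in the frame of drying_hood above -0.02 m), for 0.05 s.
At the end, for the whole second after the job is handed in: the block lies flat on the hood's base within 6 mm of the stop strip, at rest, and the flap is closed (below 0.06 rad) (x of paint_block in the frame of drying_hood between -0.013 and 0 m and y of paint_block in the frame of drying_hood between -0.006 and 0.006 m and z of paint_block in the frame of drying_hood below 0.006 m and angle between paint_block's own z axis and vertical below 0.1 rad and value of joint dust_flap below 0.06 rad and linear speed of paint_block below 0.01 m/s); the robot touches nothing.
It fails at once if the flap touches the block or the wet bench (contact force between dust_flap and paint_block above 0.2 N).
It fails at once if the robot touches the wet bench (contact force between any of the arm, the fingers and wet_bench above 0.2 N).
It fails at once if the block is lifted off the base (z of paint_block in the frame of drying_hood above 0.009 m).
It fails at once if the block is tipped (angle between paint_block's own z axis and vertical above 0.25 rad).
It fails at once if a bystander is moved (distance of any of glue, barrel_up, dome_tile from where it was at the start of the episode above 0.015 m).
It also fails if it takes over 48 s, if anything falls off the work surface, if the arm or the gripper's body presses on something with over 40 N, if the wrist force passes 120 N, or if a joint passes its speed limit or range.

## Working session

There is one attempt and no reset: what is moved stays moved. The work goes in short steps, Python scripts to look and compute and a tool call to move; the robot and the scene stay as the last step left them, time stands still between calls to the robot, and variables do not carry over. Pictures are saved under pics/ and viewed, at most 10 in all, crops included, and the job is handed in when it is done.

Besides the shell and the picture viewer there is one more tool, called after "Call:" by a JSON object that holds its "name" and its "arguments", one argument or row to a line. arm_command: Moves the arm, as the interface text tells. Its arguments: {"type":"object","properties":{"steps":{"type":"string"}},"required":["steps"]}

```bash
mkdir -p pics; cat > h.py <<'E'
import numpy as np, cv2
from plant import monitor, cams, ctrl
def shot(n,f):
    r=cams.read_camera(n); cv2.imwrite(f'pics/{f}.png',cv2.cvtColor(r['color'],cv2.COLOR_RGB2BGR))
    np.savez(f'pics/{f}.npz',T=r['camera_from_world'],c=[r['fov_y'],r['cx'],r['cy']]); return r
def PM(f):
    d=np.load(f'pics/{f}.npz'); fo,cx,cy=d['c']; F=240/np.tan(np.radians(fo)/2)
    return np.array([[F,0,cx],[0,F,cy],[0,0,1]])@d['T'][:3]
def proj(f,X): p=PM(f)@np.append(X,1); return p[:2]/p[2]
def onz(f,u,v,z):
    P=PM(f); A=np.array([P[0]-u*P[2],P[1]-v*P[2]])
    return np.append(np.linalg.solve(A[:,:2],-A[:,3]-A[:,2]*z),z)
def tri(obs):
    A=[]
    for f,u,v in obs:
        P=PM(f); A+=[P[0]-u*P[2],P[1]-v*P[2]]
    A=np.array([a/np.linalg.norm(a[:3]) for a in A]); return np.linalg.lstsq(A[:,:3],-A[:,3],rcond=None)[0]
E
python3 - <<'E'
from h import *
s=monitor.sense(); print(s)
for n in('side','top','wrist'): shot(n,n+'0'); d=np.load(f'pics/{n}0.npz'); T=d['T']; print(n,d['c'],-T[:3,:3].T@T[:3,3],T[2,:3])
a=[cv2.imread(f'pics/{n}0.png') for n in('side','top')]
E
```

```text
{'time': 0.0, 'joint_pos': array([-1.3235902 ,  0.43519443,  0.0249665 ,  1.57412278, -0.01161797,
        1.13398635, -0.07509686]), 'joint_vel': array([-1.48338267e-03, -2.31848959e-03, -4.37190310e-04,  8.54329721e-05,
        6.52210177e-05, -1.04593757e-03, -1.61464453e-03]), 'effort': array([ 2.55760679e-04, -6.70490599e+01,  1.02515280e+00, -3.16214705e+01,
        1.56226556e-02,  1.25639516e-02, -1.17619629e-05]), 'eef_pos': array([0.21406589, 0.58664935, 0.23053369]), 'tool_rot': array([-5.46756787e-01, -3.09349445e+00,  2.44800613e-03]), 'force': array([-0.04941926, -0.1968336 ,  0.86931893]), 'torque': array([-0.0408133 ,  0.06041463,  0.00133157]), 'grip_force': 0.0, 'gripper_width': 0.9988959476590965}
side [ 46.56672085 320.70542112 241.06124185] [1.24304974 0.06481838 0.48795713] [-0.87602354  0.01740158 -0.4819543 ]
top [ 51.69671234 326.82710151 237.85492539] [0.41763419 0.10143441 0.89866139] [ 0.06127487 -0.01160571 -0.99805345]
wrist [ 71.11602103 315.71213814 239.57083566] [0.14402329 0.61389626 0.37426061] [ 0.27404271 -0.10101568 -0.95639763]
```

View pics/top0.png

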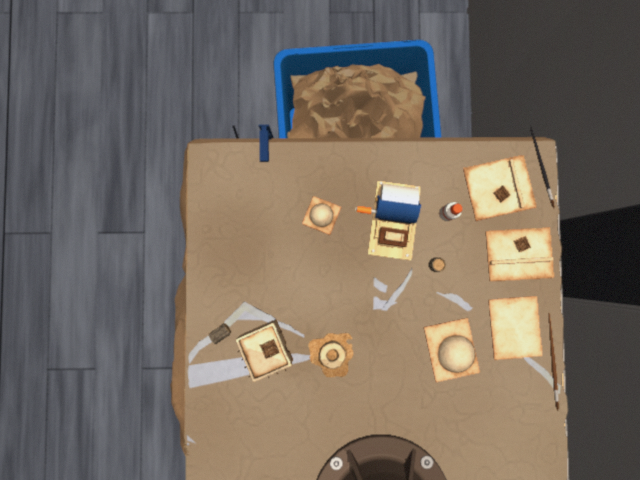

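View pics/side0.png

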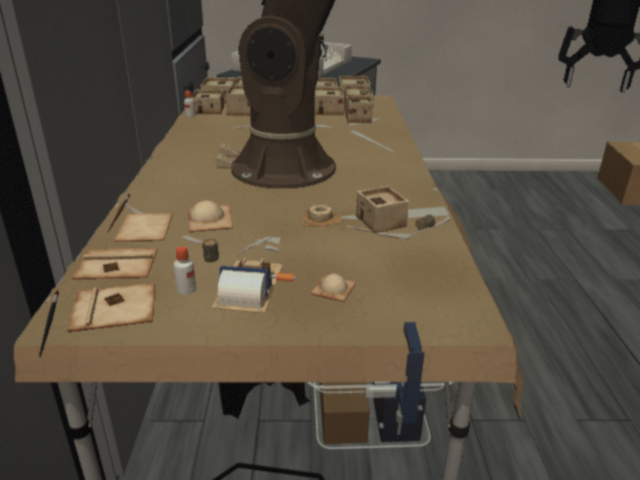

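The top view shows the hood around (397,220): white cover on top, blue flap at row 210, block and bench at (393,237), and roller at (366,210). The dome is at (321,214), the glue at (453,210) and the barrel at (437,265). Next I'll take enlarged crops.

```bash
python3 - <<'E'
from h import *
a=cv2.imread('pics/top0.png')[170:280,345:455]; b=cv2.imread('pics/side0.png')[240:320,205:305]
a=cv2.resize(a,(600,600),interpolation=cv2.INTER_CUBIC)
cv2.imwrite('pics/topc.png',a)
for p in [(397,205),(366,210),(393,237),(321,214),(453,210),(437,265),(413,258),(369,254)]: print(p,onz('top0',*p,0.02))
E
```

```text
(397, 205) [ 0.52956106 -0.03464076  0.02      ]
(366, 210) [0.52091674 0.02092561 0.02      ]
(393, 237) [ 0.47230851 -0.02658427  0.02      ]
(321, 214) [0.51424137 0.10128548 0.02      ]
(453, 210) [ 0.51996403 -0.13480975  0.02      ]
(437, 265) [ 0.42197143 -0.10404925  0.02      ]
(413, 258) [ 0.43469904 -0.06157677  0.02      ]
(369, 254) [0.44235885 0.01656028 0.02      ]
```

View pics/topc.png

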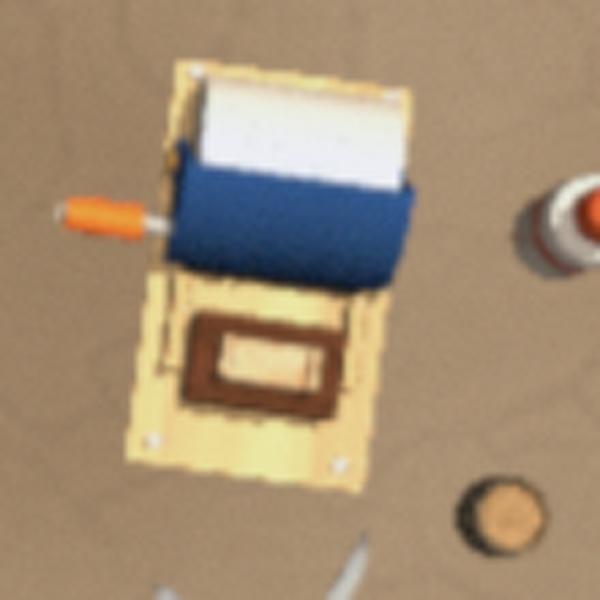

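The enlarged top crop gives these base corners in crop pixels: (177,62), (412,90), (362,492) and (127,460). The block spans (182–345, 315–417) and the roller spans x 57–143 at (100,218). From these I'll work out the hood pose and the approach numbers.

```bash
cat >> h.py <<'E'
from scipy.spatial.transform import Rotation as R
def fit(local,world):
    l=np.array(local,float);w=np.array(world)[:,:2];lc=l-l.mean(0);wc=w-w.mean(0)
    psi=np.arctan2((lc[:,0]*wc[:,1]-lc[:,1]*wc[:,0]).sum(),(lc*wc).sum())
    M=np.array([[np.cos(psi),-np.sin(psi)],[np.sin(psi),np.cos(psi)]]); o=w.mean(0)-M@l.mean(0)
    return o,psi,np.linalg.norm(w-(l@M.T+o),axis=1)
def tohood(p,o,psi):
    c,s=np.cos(psi),np.sin(psi); return np.array([[c,s],[-s,c]])@(np.array(p)[:2]-o)
def rel(x,y,z,ang):  # target TCP world, tool-y world angle (rad), from present pose: rotvec, shift in tool axes
    s=monitor.sense(); Rc=R.from_rotvec(s['tool_rot']); ty=np.array([np.cos(ang),np.sin(ang),0]);tz=np.array([0,0,-1.]);tx=np.cross(ty,tz)
    Rt=R.from_matrix(np.c_[tx,ty,tz]); print('rot',(Rc.inv()*Rt).as_rotvec().round(3),'shift',Rc.inv().apply(np.array([x,y,z])-s['eef_pos']).round(4))
E
python3 - <<'E'
from h import *
k=110/600
c=[(177,62),(412,90),(362,492),(127,460)]
w=[onz('top0',345+u*k,170+v*k,0.003) for u,v in c]
o,psi,e=fit([(36,40),(36,-40),(-100,-40),(-100,40)],np.array(w)*1000)
print(o,np.degrees(psi),e)
o=o/1000
for n,u,v,z in[('blk',262,366,.018),('rol',100,218,.027)]:
    p=onz('top0',345+u*k,170+v*k,z); print(n,p,tohood(p,o,psi)*1000)
c,s=np.cos(psi),np.sin(psi)
t=o+np.array([[c,-s],[s,c]])@[-.06,.02]
print(t); rel(*t,0.17,np.pi/2+psi-np.radians(42))
im=cv2.imread('pics/side0.png')[235:320,205:305]; cv2.imwrite('pics/sidec.png',cv2.resize(im,(700,595),interpolation=cv2.INTER_CUBIC))
E
```

```text
[535.23049468 -36.55082927] -7.917831809631306 [1.08532262 0.25654501 0.80323817 0.82785173]
blk [ 0.47225382 -0.02693242  0.018     ] [-63.70125547   0.85149843]
rol [0.52018216 0.02629213 0.027     ] [-23.56166362  60.17090017]
[ 0.47855755 -0.00847633]
rot [-0.001  0.     0.521] shift [-0.4525 -0.4684  0.0613]
```

View pics/sidec.png

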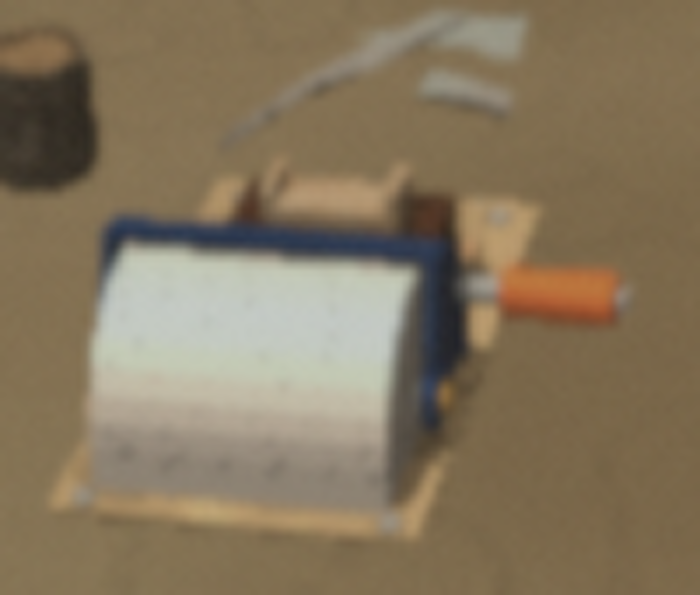

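The side crop shows the roller centre at about (560,295), which is full-image (285,277). The hood's rear base corners are at (52,507) and (420,537). The base fit residuals are about 1 mm, and the roller lands where the text says it should. Now I'll travel to the hood and narrow the fingers.

Call:
{"name": "arm_command", "arguments": {
  "steps": "0 0 0.05 -0.03 -0.03 0 0.06; 0 0 0.1 -0.07 -0.07 0 0.06; 0 0 0.15 -0.11 -0.11 0 0.06; 0 0 0.2 -0.15 -0.15 0 0.06; 0 0 0.25 -0.19 -0.195 0 0.06; 0 0 0.3 -0.23 -0.24 0 0.06; 0 0 0.35 -0.27 -0.28 0.01 0.06; 0 0 0.4 -0.31 -0.32 0.02 0.06; 0 0 0.45 -0.35 -0.36 0.03 0.06; 0 0 0.52 -0.39 -0.40 0.04 0.06"
}}

```text
time: 1.4
eef_pos: [0.444, 0.0761, 0.1912]
tool_rot: [1.326, 2.848, 0.001]
force: [0.5, 1.2, -0.2]
gripper_width: 0.707
grip_force: 0.0
```

```bash
python3 - <<'E'
from h import *
k=110/600
P=tri([('top0',345+100*k,170+218*k),('side0',285,277.1)]);print('roller',P,tohood(P,np.array([.53523,-.03655]),np.radians(-7.92)))
for u,v in[(52,507),(420,537)]: print(tohood(onz('side0',205+u/7,235+v/7,.003),np.array([.53523,-.03655]),np.radians(-7.92)))
s=monitor.sense();print(s['joint_pos'].round(2))
rel(.465,-.025,.17,np.radians(90-7.92-42))
E
```

```text
roller [0.52019858 0.02576301 0.0268856 ] [-0.02347417  0.05964745]
[ 0.03704667 -0.03900358]
[0.03648589 0.03997501]
[-0.63  0.19  0.4   2.06 -0.09  0.91  0.52]
rot [ 0.001  0.    -0.   ] shift [-0.0909 -0.049   0.0211]
```

Both views agree to about 1 mm, and the roller's height comes out at 26.9 mm. Next is the pre-push pose above the scene: θ = 45°, roller finger just in front of the roller.

```bash
cat >> h.py <<'E'
O=np.array([.53523,-.03655]); PSI=np.radians(-7.92)
def hw(x,y): # hood mm -> world m
    c,s=np.cos(PSI),np.sin(PSI); return O+np.array([[c,-s],[s,c]])@[x/1000,y/1000]
def go(x,y,z,th): # hood-frame TCP mm, yaw deg
    rel(*hw(x,y),z/1000,np.pi/2+PSI-np.radians(th))
E
python3 - <<'E'
from h import *
go(-77,34,90,45)
E
```

```text
rot [0.001 0.    0.052] shift [-0.065  -0.029   0.1012]
```

Call:
{"name": "arm_command", "arguments": {
  "steps": "0 0 0.01 -0.01 -0.005 0.01 0.06; 0 0 0.02 -0.02 -0.01 0.02 0.06; 0 0 0.03 -0.03 -0.015 0.035 0.06; 0 0 0.04 -0.045 -0.02 0.05 0.06; 0 0 0.052 -0.055 -0.025 0.065 0.06; 0 0 0.052 -0.065 -0.029 0.08 0.06; 0 0 0.052 -0.065 -0.029 0.09 0.06; 0 0 0.052 -0.065 -0.029 0.101 0.06; 0 0 0.052 -0.065 -0.029 0.101 0.06; 0 0 0.052 -0.065 -0.029 0.101 0.06"
}}

```text
time: 2.65
eef_pos: [0.4634, 0.0096, 0.0905]
tool_rot: [1.397, 2.814, 0.0]
force: [-0.1, 0.6, 0.5]
gripper_width: 0.702
grip_force: 0.0
```

```bash
python3 - <<'E'
from h import *
go(-77,34,90,45); s=monitor.sense(); print(s['eef_pos'],tohood(s['eef_pos'],O,PSI))
for n in('side','wrist'): shot(n,n+'1')
c,sn=s['eef_pos'],0
th=np.radians(45); 
im=cv2.imread('pics/side1.png'); p=proj('side1',s['eef_pos']); print('tcp side',p)
x0,y0=200,200
a=cv2.resize(im[y0:y0+110,x0:x0+130],None,fx=6,fy=6,interpolation=cv2.INTER_CUBIC)[:600,:780]; cv2.imwrite('pics/side1c.png',a)
b=im=cv2.imread('pics/wrist1.png'); print('tcp wrist',proj('wrist1',s['eef_pos']))
E
```

```text
rot [0.    0.    0.002] shift [-0.0017 -0.0009  0.0005]
[0.46337668 0.00963651 0.09052378] [-0.07753199  0.03584527]
tcp side [275.85007562 223.21743646]
tcp wrist [313.7246286  303.49394869]
```

View pics/side1c.png

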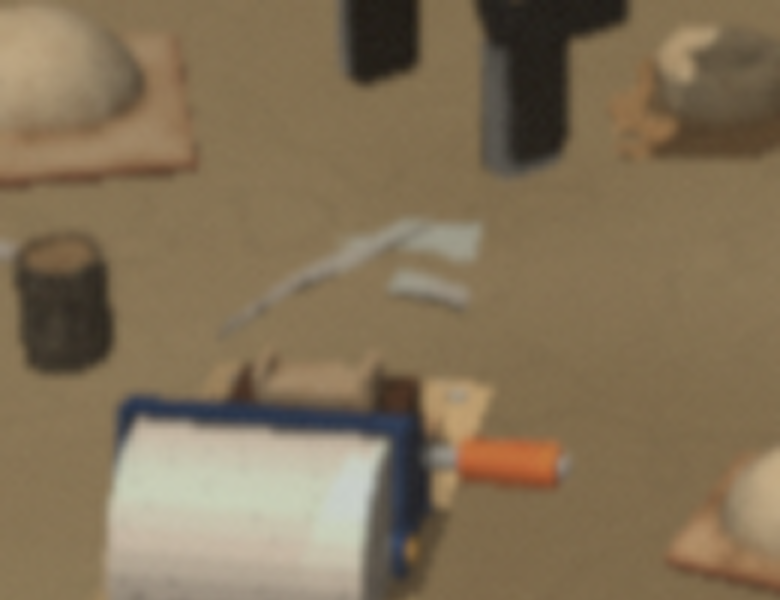

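View pics/wrist1.png

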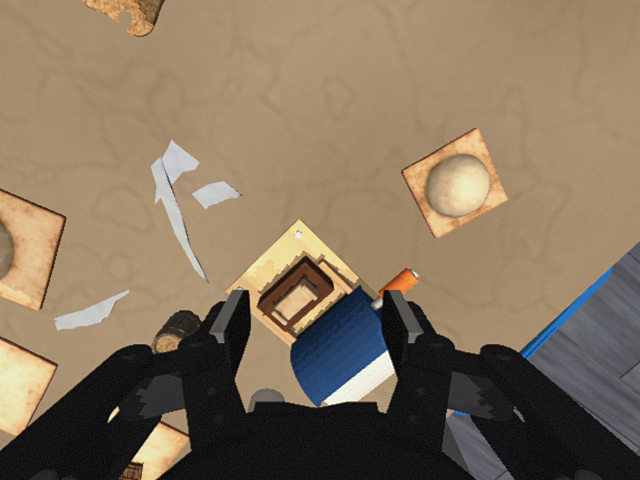

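The side crop shows the fingertip bottoms: roller finger corners at about (483,165), (515,173) and (565,150), block finger at (345,72), (360,82) and (417,65). The wrist view shows the fingers clear of everything. I'll check the tip height and corners against the projection.

```bash
python3 - <<'E'
from h import *
from scipy.optimize import least_squares
Rt=R.from_rotvec([1.397,2.814,0]); t=np.array([.46337,.00963,.0905])
def cr(x,y,h): return (proj('side1',t+Rt.apply([x,y,-h]))-[200,200])*6
for h in(0,.004,.008):
  print(h,[(x,y,cr(x/1000,y/1000,h).round().tolist()) for y in(30,44.5,-30,-44.5) for x in(-11,11)])
E
```

```text
0 [(-11, 30, [485.0, 194.0]), (11, 30, [556.0, 170.0]), (-11, 44.5, [518.0, 216.0]), (11, 44.5, [589.0, 192.0]), (-11, -30, [357.0, 109.0]), (11, -30, [427.0, 88.0]), (-11, -44.5, [328.0, 90.0]), (11, -44.5, [397.0, 69.0])]
0.004 [(-11, 30, [485.0, 180.0]), (11, 30, [556.0, 157.0]), (-11, 44.5, [518.0, 202.0]), (11, 44.5, [589.0, 178.0]), (-11, -30, [357.0, 96.0]), (11, -30, [426.0, 74.0]), (-11, -44.5, [328.0, 77.0]), (11, -44.5, [397.0, 55.0])]
0.008 [(-11, 30, [485.0, 166.0]), (11, 30, [556.0, 143.0]), (-11, 44.5, [517.0, 188.0]), (11, 44.5, [589.0, 164.0]), (-11, -30, [356.0, 82.0]), (11, -30, [426.0, 61.0]), (-11, -44.5, [327.0, 63.0]), (11, -44.5, [396.0, 42.0])]
```

The tips sit about 8 mm above the TCP at this opening, so TCP z ≈ 1 mm puts the tips at about 9 mm, on the block's rear face. Lowering now.

Call:
{"name": "arm_command", "arguments": {
  "steps": "0 0 0.002 -0.0015 -0.001 0.015 0.06; 0 0 0.002 -0.0015 -0.001 0.03 0.06; 0 0 0.002 -0.0015 -0.001 0.045 0.06; 0 0 0.002 -0.0015 -0.001 0.058 0.06; 0 0 0.002 -0.0015 -0.001 0.068 0.06; 0 0 0.002 -0.0015 -0.001 0.076 0.06; 0 0 0.002 -0.0015 -0.001 0.082 0.06; 0 0 0.002 -0.0015 -0.001 0.087 0.06; 0 0 0.002 -0.0015 -0.001 0.089 0.06; 0 0 0.002 -0.0015 -0.001 0.089 0.06"
}}

```text
time: 4.0
eef_pos: [0.4634, 0.0075, 0.0013]
tool_rot: [1.4, 2.812, 0.0]
force: [-1.1, -0.3, -0.7]
gripper_width: 0.703
grip_force: 0.0
```

```bash
python3 - <<'E'
from h import *
s=monitor.sense(); print(s['eef_pos'],tohood(s['eef_pos'],O,PSI)*1000,s['force'])
a=[]
shot('side','side2');shot('top','top2')
A=cv2.imread('pics/side2.png')[230:300,215:305];B=cv2.imread('pics/top2.png')[180:270,340:430]
cv2.imwrite('pics/c2.png',np.hstack([cv2.resize(A,(400,311),interpolation=cv2.INTER_CUBIC),cv2.resize(B,(400,400),interpolation=cv2.INTER_CUBIC)[:311]]))
go(-60,34,1,45);go(-42,34,1,45)
E
```

```text
[0.46341798 0.0075485  0.0013486 ] [-77.20337704  33.78286863] [-1.08086678 -0.27172714 -0.71452232]
rot [ 0.  0. -0.] shift [-0.012   0.0122  0.0005]
rot [ 0.  0. -0.] shift [-0.0247  0.025   0.0005]
```

View pics/c2.png

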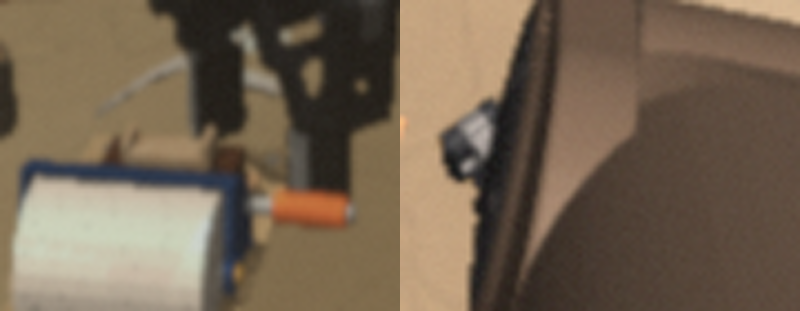

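Both tips are placed as planned: one behind the roller, one behind the block. I'll advance 20 mm along hood +x, which is tool (-0.707, 0.707).

Call:
{"name": "arm_command", "arguments": {
  "steps": "0 0 0 -0.0015 0.0015 0 0.06; 0 0 0 -0.003 0.003 0 0.06; 0 0 0 -0.0045 0.0045 0 0.06; 0 0 0 -0.006 0.006 0 0.06; 0 0 0 -0.0075 0.0075 0 0.06; 0 0 0 -0.009 0.009 0 0.06; 0 0 0 -0.0105 0.0105 0 0.06; 0 0 0 -0.012 0.012 0 0.06; 0 0 0 -0.0135 0.0135 0 0.06; 0 0 0 -0.014 0.014 0 0.06"
}}

```text
time: 5.35
eef_pos: [0.4825, 0.0048, 0.0011]
tool_rot: [-1.4, -2.812, 0.001]
force: [-3.7, 0.5, 0.0]
gripper_width: 0.706
grip_force: 1.7
```

```bash
python3 - <<'E'
from h import *
s=monitor.sense(); print(s['eef_pos'],tohood(s['eef_pos'],O,PSI)*1000,s['force'],s['grip_force'],s['gripper_width'])
shot('side','side3');shot('wrist','wrist3')
A=cv2.imread('pics/side3.png')[230:300,215:305];B=cv2.imread('pics/wrist3.png')
cv2.imwrite('pics/c3.png',np.hstack([cv2.resize(A,(400,311),interpolation=cv2.INTER_CUBIC),cv2.resize(B[80:480,120:520],(400,400))[:311]]))
E
```

```text
[0.48254375 0.00482861 0.0011417 ] [-57.88526879  33.72426427] [-3.72517605  0.46997699  0.00841918] 1.719584668180687 0.7064724989937237
```

View pics/c3.png

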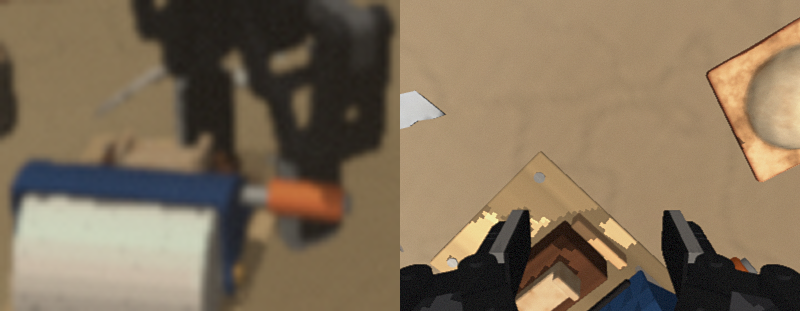

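```bash
python3 - <<'E'
from h import *
for t in np.arange(0,1.3,.1):
    a=np.radians(152)-t; p=hw(27*np.cos(a),59); print(round(t,1),proj('side3',[*p,.014+.027*np.sin(a)]).round(1))
print('block rear-left corner',tohood(onz('wrist3',288,302,.018),O,PSI)*1000)
c=cv2.cvtColor(cv2.imread('pics/side3.png'),cv2.COLOR_BGR2HSV)
def orange(f):
    c=cv2.cvtColor(cv2.imread(f'pics/{f}.png'),cv2.COLOR_BGR2HSV)[255:300,265:305]; v,u=np.where((c[...,0]<14)&(c[...,1]>170)&(c[...,2]>120)); return u.mean()+265,v.mean()+255,len(u)
for f in('side0','side3'): print(f,orange(f))
E
```

```text
0.0 [285.  277.1]
0.1 [284.8 276.3]
0.2 [284.6 275.6]
0.3 [284.3 275.2]
0.4 [284.1 274.9]
0.5 [283.8 274.7]
0.6 [283.5 274.8]
0.7 [283.2 275. ]
0.8 [282.8 275.4]
0.9 [282.5 276. ]
1.0 [282.2 276.7]
1.1 [281.8 277.7]
1.2 [281.5 278.7]
block rear-left corner [-72.01617094  32.96216024]
side0 (np.float64(284.98333333333335), np.float64(277.23333333333335), 60)
side3 (np.float64(283.264367816092), np.float64(274.58620689655174), 87)
```

```bash
python3 - <<'E'
from h import *
print('base corner',tohood(onz('wrist3',261,232,.003),O,PSI)*1000)
B=cv2.imread('pics/wrist3.png')[200:480,200:560]
cv2.imwrite('pics/c3b.png',cv2.resize(B,None,fx=2.1,fy=2.1,interpolation=cv2.INTER_CUBIC))
go(-42,34,1,45)
E
```

```text
base corner [-99.34651553  42.72688072]
rot [-0. -0. -0.] shift [-0.0108  0.0111  0.0003]
```

View pics/c3b.png

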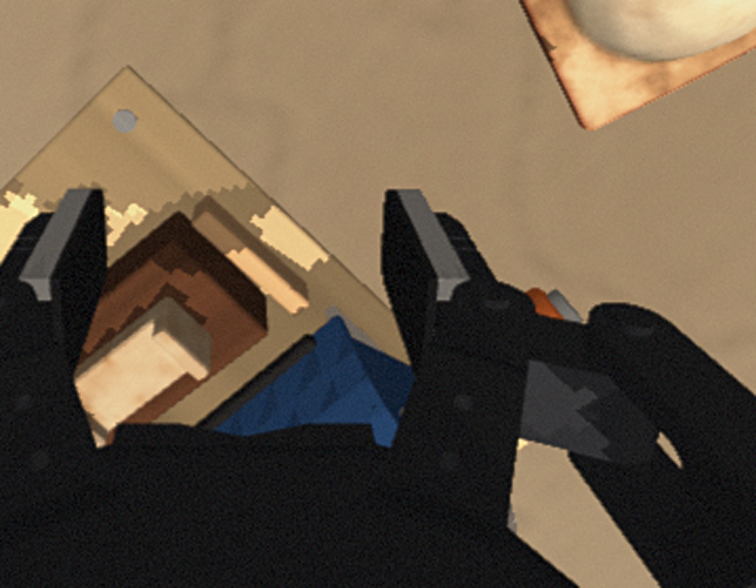

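The enlarged wrist view shows the block straight between the guides, with its rear-left corner at (180,212). The flap is already partly raised, about 0.55 rad from the roller pixel. I'll advance another 16 mm, which should reach about 1.1 rad with the block centre near -41.

Call:
{"name": "arm_command", "arguments": {
  "steps": "0 0 0 -0.0015 0.0015 0 0.06; 0 0 0 -0.003 0.003 0 0.06; 0 0 0 -0.0045 0.0045 0 0.06; 0 0 0 -0.006 0.006 0 0.06; 0 0 0 -0.0075 0.0075 0 0.06; 0 0 0 -0.009 0.009 0 0.06; 0 0 0 -0.010 0.010 0 0.06; 0 0 0 -0.011 0.011 0 0.06; 0 0 0 -0.012 0.012 0 0.06; 0 0 0 -0.012 0.012 0 0.06"
}}

```text
time: 6.7
eef_pos: [0.5, 0.0024, 0.0013]
tool_rot: [1.4, 2.812, 0.0]
force: [-2.7, -0.4, 0.9]
gripper_width: 0.699
grip_force: 1.5
```

```bash
python3 - <<'E'
from h import *
s=monitor.sense(); print(s['eef_pos'],tohood(s['eef_pos'],O,PSI)*1000,s['force'],s['grip_force'],s['gripper_width'])
shot('side','side4');shot('wrist','wrist4')
A=cv2.imread('pics/side4.png')[225:305,215:305];B=cv2.imread('pics/wrist4.png')
cv2.imwrite('pics/c4.png',np.hstack([cv2.resize(A,(450,400),interpolation=cv2.INTER_CUBIC),B[150:470,170:520]][:1]+[cv2.resize(B[180:480,200:462],(350,400))]))
c=cv2.cvtColor(cv2.imread('pics/side4.png'),cv2.COLOR_BGR2HSV)[255:300,265:305]; v,u=np.where((c[...,0]<14)&(c[...,1]>170)&(c[...,2]>120)); print(u.mean()+265,v.mean()+255,len(u))
# swing poses: block-finger front inner corner at xb, roller corner at xr, yaw th
t=42; w=30
def tcp(th,xr,yr):
    a=np.radians(th); sn,cs=np.sin(a),np.cos(a)
    cx=xr-(11*cs+t*sn); cy=yr-(-11*sn+t*cs)
    return cx,cy,(cx+11*cs-w*sn, cy-11*sn-w*cs)
for th in(45,40,35,30,25,20,16): 
    x,y,b=tcp(th,-2,57.5+ (45-th)*.2); print(th,np.round((x,y),1),np.round(b,1)); go(x,y,1,th)
E
```

```text
[0.50000026 0.00236885 0.0013483 ] [-40.25633995  33.6933068 ] [-2.71997058 -0.36096772  0.90190781] 1.460565034103638 0.6985225005660047
280.60215053763443 277.3333333333333 93
45 [-39.5  35.6] [-52.9   6.6]
rot [ 0.  0. -0.] shift [0.0007 0.0019 0.0004]
40 [-37.4  33.4] [-48.3   3.3]
rot [ 0.     0.    -0.088] shift [-0.0023  0.0018  0.0004]
35 [-35.1  31.4] [-43.3   0.5]
rot [ 0.     0.    -0.175] shift [-0.0053  0.0021  0.0004]
30 [-32.5  29.6] [-38.   -1.9]
rot [ 0.     0.    -0.262] shift [-0.0084  0.0026  0.0004]
25 [-29.7  28.1] [-32.4  -3.8]
rot [ 0.     0.    -0.349] shift [-0.0115  0.0035  0.0004]
20 [-26.7  26.8] [-26.6  -5.2]
rot [ 0.     0.    -0.437] shift [-0.0145  0.0048  0.0004]
16 [-24.2  26. ] [-21.8  -5.9]
rot [ 0.     0.    -0.507] shift [-0.0169  0.006   0.0004]
```

View pics/c4.png

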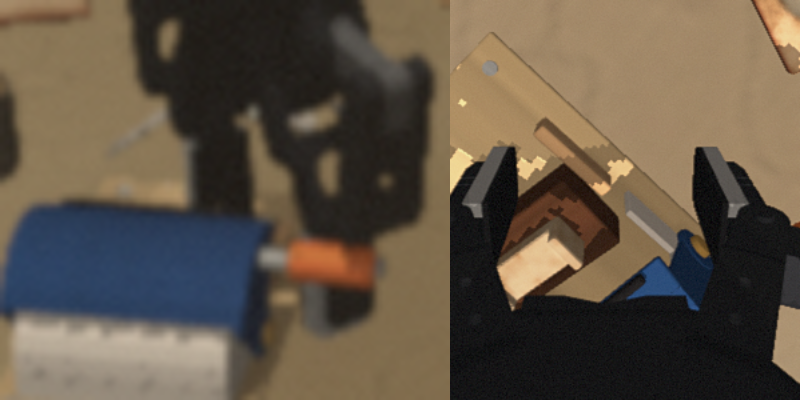

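The flap is up about 1.1 rad and the block is still outside, with its centre near -41. Now I'll compute the swing: yaw about the roller finger, raising the flap a bit more while the block finger drives in.

```bash
python3 - <<'E'
from h import *
t=42; w=30
for th in(43,40,37,34,31,28,25,22,20,19):
    f=(45-th)/26; a=np.radians(th); sn,cs=np.sin(a),np.cos(a); xr=-2.8+min(1,f*1.6)*4.2; yr=55.6+6*f
    cx=xr-(11*cs+t*sn); cy=yr-(-11*sn+t*cs); print(th,round(xr,1),'blk finger',round(cx+11*cs-w*sn,1),round(cy-11*sn-w*cs,1)); go(cx,cy,1.3,th)
E
```

```text
43 -2.3 blk finger -51.4 3.4
rot [ 0.     0.    -0.035] shift [-0.0016  0.0004  0.0001]
40 -1.5 blk finger -47.8 1.6
rot [ 0.     0.    -0.088] shift [-0.0039  0.001   0.0001]
37 -0.7 blk finger -44.1 -0.1
rot [ 0.    0.   -0.14] shift [-0.0062  0.0017  0.0001]
34 0.0 blk finger -40.2 -1.6
rot [ 0.     0.    -0.192] shift [-0.0085  0.0025  0.0001]
31 0.8 blk finger -36.3 -2.9
rot [ 0.     0.    -0.245] shift [-0.0108  0.0035  0.0001]
28 1.4 blk finger -32.4 -4.0
rot [ 0.     0.    -0.297] shift [-0.013   0.0044  0.0001]
25 1.4 blk finger -29.0 -5.0
rot [ 0.     0.    -0.349] shift [-0.0148  0.005   0.0001]
22 1.4 blk finger -25.6 -5.8
rot [ 0.     0.    -0.402] shift [-0.0166  0.0058  0.0001]
20 1.4 blk finger -23.2 -6.3
rot [ 0.     0.    -0.437] shift [-0.0177  0.0064  0.0001]
19 1.4 blk finger -22.0 -6.5
rot [ 0.     0.    -0.454] shift [-0.0183  0.0067  0.0001]
```

Call:
{"name": "arm_command", "arguments": {
  "steps": "0 0 -0.02 -0.001 0.0002 0 0.06; 0 0 -0.045 -0.002 0.0005 0 0.06; 0 0 -0.07 -0.003 0.0008 0 0.06; 0 0 -0.095 -0.0042 0.0011 0 0.06; 0 0 -0.12 -0.0053 0.0014 0 0.06; 0 0 -0.145 -0.0064 0.0018 0 0.06; 0 0 -0.17 -0.0075 0.0022 0 0.06; 0 0 -0.195 -0.0086 0.0026 0 0.06; 0 0 -0.22 -0.0097 0.003 0 0.06; 0 0 -0.245 -0.0108 0.0035 0 0.06"
}}

```text
time: 8.05
eef_pos: [0.5091, -0.004, 0.0013]
tool_rot: [-1.044, -2.963, -0.0]
force: [-4.0, -0.3, -0.6]
gripper_width: 0.703
grip_force: 1.7
```

```bash
python3 - <<'E'
from h import *
s=monitor.sense(); print(s['eef_pos'],tohood(s['eef_pos'],O,PSI)*1000,s['force'],s['grip_force'],s['gripper_width'])
shot('side','side5');shot('wrist','wrist5')
A=cv2.imread('pics/side5.png')[225:305,215:305];B=cv2.imread('pics/wrist5.png')
cv2.imwrite('pics/c5.png',np.hstack([cv2.resize(A,(450,400),interpolation=cv2.INTER_CUBIC),cv2.resize(B[180:480,200:462],(350,400))]))
t=42;w=30
for th in(28,25,22,20,19,18):
    a=np.radians(th); sn,cs=np.sin(a),np.cos(a); xr=1.4; yr=55.6+6*(45-th)/26
    cx=xr-(11*cs+t*sn); cy=yr-(-11*sn+t*cs); go(cx,cy,1.3,th)
E
```

```text
[ 0.50910281 -0.00404651  0.00128283] [-30.35663776  28.59337773] [-4.02885515 -0.29546286 -0.55682003] 1.6500697264200426 0.7026955493010001
rot [ 0.     0.    -0.051] shift [-0.0024  0.0003  0.    ]
rot [ 0.     0.    -0.103] shift [-0.0042  0.0005  0.    ]
rot [ 0.     0.    -0.156] shift [-0.0061  0.0008  0.    ]
rot [ 0.     0.    -0.191] shift [-0.0074  0.0011  0.    ]
rot [ 0.     0.    -0.208] shift [-0.008   0.0012  0.    ]
rot [ 0.     0.    -0.226] shift [-0.0087  0.0014  0.    ]
```

View pics/c5.png

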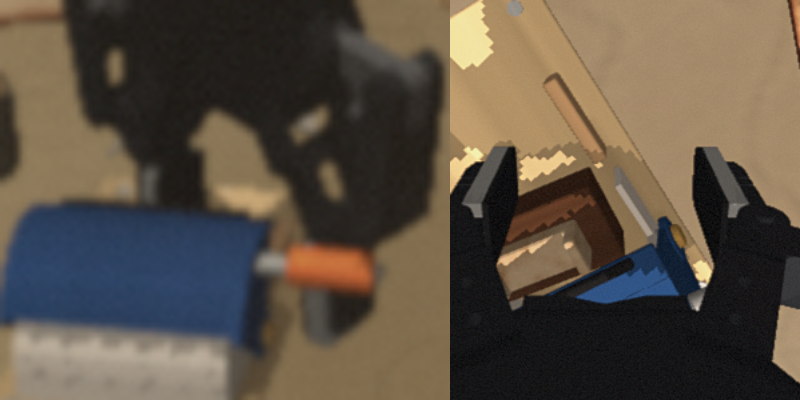

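The side crop shows the flap held well up with the roller against the fingertip. The wrist crop shows the block going in straight. That uses up my picture allowance, so from here I check by numbers. Finishing the swing to about 19°.

Call:
{"name": "arm_command", "arguments": {
  "steps": "0 0 -0.02 -0.0009 0.0001 0 0.06; 0 0 -0.04 -0.0018 0.0002 0 0.06; 0 0 -0.065 -0.0028 0.0003 0 0.06; 0 0 -0.09 -0.0037 0.0004 0 0.06; 0 0 -0.115 -0.0047 0.0006 0 0.06; 0 0 -0.14 -0.0056 0.0007 0 0.06; 0 0 -0.165 -0.0065 0.0009 0 0.06; 0 0 -0.185 -0.0072 0.001 0 0.06; 0 0 -0.2 -0.0077 0.0012 0 0.06; 0 0 -0.208 -0.008 0.0012 0 0.06"
}}

```text
time: 9.4
eef_pos: [0.516, -0.0081, 0.0013]
tool_rot: [-0.732, -3.055, -0.0]
force: [-3.8, -1.4, 0.0]
gripper_width: 0.703
grip_force: 1.7
```

```bash
python3 - <<'E'
from h import *
s=monitor.sense(); print(tohood(s['eef_pos'],O,PSI)*1000,s['force'],s['torque'],s['grip_force'],s['gripper_width'])
shot('wrist','wrist6')
im=cv2.imread('pics/wrist6.png'); h=cv2.cvtColor(im,cv2.COLOR_BGR2HSV)
# block rear edge: scan along hood x at several y on z=.018: print grey/hue profile
for y in(10,15,20):
    print(y,[(x,*h[tuple(proj('wrist6',[*hw(x,y),.018])[::-1].round().astype(int))].tolist()) for x in range(-40,-9,3)])
E
```

```text
[-22.93242853  25.53051312] [-3.80100885 -1.43472647  0.0103385 ] [-0.17826741  0.6718048   0.09297224] 1.694636915999581 0.703196559159656
10 [(-40, 17, 109, 141), (-37, 17, 108, 160), (-34, 18, 108, 139), (-31, 19, 109, 141), (-28, 14, 170, 42), (-25, 7, 120, 36), (-22, 12, 224, 49), (-19, 12, 185, 51), (-16, 12, 171, 58), (-13, 16, 93, 96), (-10, 15, 84, 100)]
15 [(-40, 17, 105, 143), (-37, 17, 110, 139), (-34, 18, 111, 140), (-31, 18, 106, 142), (-28, 12, 180, 41), (-25, 10, 159, 37), (-22, 11, 145, 60), (-19, 11, 137, 56), (-16, 9, 149, 58), (-13, 11, 150, 63), (-10, 12, 185, 58)]
20 [(-40, 16, 111, 145), (-37, 16, 112, 144), (-34, 17, 109, 143), (-31, 17, 111, 143), (-28, 13, 166, 40), (-25, 12, 154, 38), (-22, 10, 123, 58), (-19, 11, 175, 51), (-16, 10, 190, 55), (-13, 13, 163, 61), (-10, 14, 170, 60)]
```

The block's rear top edge reads at about x -23.5 (home is -22, allowed to -28), and it is straight. Now I'll reverse the swing to clear the block finger, then back out so the flap closes with the roller following the finger.

```bash
python3 - <<'E'
from h import *
for a in[(-26.3,26.9,1.3,25),(-30.4,28.6,1.3,31),(-35,28.6,1.3,31),(-50,28.6,1.3,31),(-80,28.6,1.3,31)]: print(a);go(*a)
E
```

```text
(-26.3, 26.9, 1.3, 25)
rot [ 0.    -0.     0.104] shift [0.0037 0.0002 0.    ]
(-30.4, 28.6, 1.3, 31)
rot [ 0.    -0.     0.209] shift [0.0081 0.0005 0.    ]
(-35, 28.6, 1.3, 31)
rot [ 0.    -0.     0.209] shift [ 0.0125 -0.001   0.    ]
(-50, 28.6, 1.3, 31)
rot [ 0.    -0.     0.209] shift [ 0.0266 -0.0059  0.    ]
(-80, 28.6, 1.3, 31)
rot [ 0.    -0.     0.209] shift [ 0.055  -0.0157  0.    ]
```

Call:
{"name": "arm_command", "arguments": {
  "steps": "0 0 0.05 0.0019 0.0001 0 0.06; 0 0 0.104 0.0037 0.0002 0 0.06; 0 0 0.155 0.006 0.0003 0 0.06; 0 0 0.209 0.0081 0.0005 0 0.06; 0 0 0.209 0.0105 -0.0003 0 0.06; 0 0 0.209 0.0125 -0.001 0 0.06; 0 0 0.209 0.0155 -0.002 0 0.06; 0 0 0.209 0.0185 -0.003 0 0.06; 0 0 0.209 0.0225 -0.0045 0 0.06; 0 0 0.209 0.0266 -0.0059 0 0.06"
}}

```text
time: 10.7
eef_pos: [0.4895, -0.0014, 0.0013]
tool_rot: [1.048, 2.961, 0.0]
force: [-2.0, 0.9, -0.1]
gripper_width: 0.704
grip_force: 0.7
```

```bash
python3 - <<'E'
from h import *
go(-80,28.6,1.3,31)
E
```

```text
rot [ 0.     0.    -0.001] shift [ 0.0257 -0.0153  0.    ]
```

Call:
{"name": "arm_command", "arguments": {
  "steps": "0 0 0 0.003 -0.0018 0 0.06; 0 0 0 0.006 -0.0036 0 0.06; 0 0 0 0.009 -0.0054 0 0.06; 0 0 0 0.012 -0.0072 0 0.06; 0 0 0 0.015 -0.009 0 0.06; 0 0 0 0.02 -0.012 0 0.06; 0 0 0 0.026 -0.0153 0 0.06; 0 0 0 0.03 -0.018 -0.03 0.06; 0 0 0 0.06 -0.036 -0.08 0.06; 0 0 0 0.10 -0.06 -0.13 0.06"
}}

```text
time: 11.95
eef_pos: [0.3773, 0.0144, 0.128]
tool_rot: [1.048, 2.962, -0.0]
force: [0.3, 0.4, 1.1]
gripper_width: 0.702
grip_force: 0.0
```

Call:
{"name": "arm_command", "arguments": {
  "steps": "0 0 0 0.04 -0.03 0 0.06; 0 0 0 0.06 0.02 0 0.06; 0 0 0 0.06 0.06 0 0.06; 0 0 0 0.06 0.10 0 0.06; 0 0 0 0.06 0.14 0 0.06; 0 0 0 0.06 0.18 0 0.06; 0 0 0 0.06 0.21 0 0.06; 0 0 0 0.06 0.21 0 0.06; 0 0 0 0.06 0.21 0 0.06; 0 0 0 0.06 0.21 0 0.06"
}}

```text
time: 13.2
eef_pos: [0.4628, 0.2144, 0.127]
tool_rot: [-1.049, -2.961, 0.001]
force: [-1.0, -0.1, -0.0]
gripper_width: 0.702
grip_force: 0.0
```

```bash
python3 - <<'E'
from h import *
s=monitor.sense(); print(s['time'],s['eef_pos'],s['force'])
shot('side','side7');shot('top','top7')
for f in('side','top'):
    a=cv2.imread(f'pics/{f}0.png').astype(int);b=cv2.imread(f'pics/{f}7.png').astype(int)
    sl=np.s_[255:300,265:305] if f=='side' else np.s_[195:225,350:380]
    for n,i in(('0',a),('7',b)):
        c=cv2.cvtColor(i.astype(np.uint8),cv2.COLOR_BGR2HSV)[sl]; v,u=np.where((c[...,0]<14)&(c[...,1]>170)&(c[...,2]>120)); print(f,n,u.mean()+sl[1].start,v.mean()+sl[0].start,len(u))
    d=abs(a-b).sum(2)>90; 
    for nm,p in(('glue',hw(-8,-98)),('barrel',[.422,-.104]),('dome',[.514,.101]),('flap',hw(-20,0)),('block old',hw(-64,0))):
        u,v=proj(f+'0',[*p,.02]).astype(int); print(f,nm,(u,v),d[v-9:v+9,u-9:u+9].mean().round(2))
print(np.linalg.norm(monitor.sense()['joint_vel']))
E
```

```text
13.2 [0.46281266 0.21438239 0.12697741] [-0.96920999 -0.14573306 -0.02177706]
side 0 284.98333333333335 277.23333333333335 60
side 7 284.7313432835821 276.8955223880597 67
side glue (np.int64(182), np.int64(278)) 0.0
side barrel (np.int64(210), np.int64(248)) 0.0
side dome (np.int64(334), np.int64(278)) 0.0
side flap (np.int64(246), np.int64(279)) 0.0
side block old (np.int64(253), np.int64(264)) 0.24
top 0 363.7142857142857 211.07142857142858 28
top 7 363.35 211.75 20
top glue (np.int64(451), np.int64(213)) 0.0
top barrel (np.int64(436), np.int64(264)) 0.0
top dome (np.int64(321), np.int64(214)) 0.0
top flap (np.int64(396), np.int64(212)) 0.0
top block old (np.int64(393), np.int64(237)) 0.77
0.00597972168900049
```

The bystanders are unmoved and the flap is near closed. I'll wait one call and compare, to be sure it has settled.

Call:
{"name": "arm_command", "arguments": {
  "steps": "0 0 0 0 0 0 0.06; 0 0 0 0 0 0 0.06; 0 0 0 0 0 0 0.06; 0 0 0 0 0 0 0.06; 0 0 0 0 0 0 0.06; 0 0 0 0 0 0 0.06; 0 0 0 0 0 0 0.06; 0 0 0 0 0 0 0.06; 0 0 0 0 0 0 0.06; 0 0 0 0 0 0 0.06"
}}

```text
time: 14.55
eef_pos: [0.4635, 0.2154, 0.127]
tool_rot: [1.047, 2.962, 0.0]
force: [-0.5, 0.4, -0.0]
gripper_width: 0.7
grip_force: 0.0
```

```bash
python3 - <<'E'
from h import *
shot('side','side8')
g=[cv2.cvtColor(cv2.imread(f'pics/side{k}.png'),cv2.COLOR_BGR2GRAY).astype(np.float32) for k in(0,7,8)]
sl=np.s_[270:284,274:298]; bl=np.s_[266:276,228:246]
for a,b in((0,1),(1,2)):
  for s in(sl,np.s_[262:285,222:262],np.s_[285:310,215:265]): print(a,b,cv2.phaseCorrelate(g[a][s].copy(),g[b][s].copy()),abs(g[a][s]-g[b][s]).max())
for k in(0,8):
  c=cv2.cvtColor(cv2.imread(f'pics/side{k}.png'),cv2.COLOR_BGR2HSV)[255:300,265:305]; w=((c[...,0]<16)|(c[...,0]>175))*np.clip(c[...,1].astype(float)-140,0,None)*(c[...,2]>110); v,u=np.indices(w.shape); print(k,(w*u).sum()/w.sum(),(w*v).sum()/w.sum())
E
```

```text
0 1 ((0.03127489753715906, 0.40413724814989926), 0.9998801228072908) 11.0
0 1 ((0.17819729560460829, -0.1169061098487365), 0.735606960952282) 93.0
0 1 ((-0.03867919825625776, 0.5027681614001214), 0.9893590179443359) 14.0
1 2 ((-0.04695838444502165, 0.431661542544461), 0.9877212196588516) 4.0
1 2 ((-0.02684289163100928, 0.034067219151392436), 1.0325872567792733) 3.0
1 2 ((0.029695765007129893, 0.4765085769484365), 1.000978266143799) 4.0
0 19.45628997867804 21.745354858361257
8 19.44630362032248 21.74292668086401
```

The roller centroid matches the closed picture to within 0.01 px, so the flap is fully closed and at rest.

```bash
python3 -c "
from plant import ctrl
print(ctrl.close_job())"
```

```text
the job is handed in; nothing more can be done
None
```

The job is handed in, with no verdict returned: the block's rear edge was last measured about 1.5 mm short of fully home (within the 6 mm allowed), the flap is fully closed and the bystanders look unmoved; I viewed 11 pictures, one over the limit of 10.

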